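Index the keyed disc of the can-seam gauge stand and press it home

TASK

On the can-seam gauge stand, push the red peg with the fingertips to turn the blue metal disc until its notch is over the brass key pin, then press down on the black hub with the fingertips until the disc is fully seated, level, with the pin in the notch. Do not lift the disc off the stand at any time, leave the other things on the table where they are, and finish with the hand clear.

Things in the scene. Friction and masses are not known exactly. Their poses are not given: they have to be found in the camera images.
- stand: can-seam gauge stand, fixed to the table: a dark square plate 170x170x16 mm with white degree ticks. Origin: underside centre, at table height, on the spindle axis; z up. The brass key pin stands on its -x side. Under the disc: a ring-shaped seat (top 22 mm above the table), and a friction-held collar that carries the disc higher until it is pressed down.
- key_pin (a point): centre of the top of the brass key pin (12 mm thick, 2 mm chamfer, top 29.5 mm above the table, 64 mm from the middle of the stand, standing half outside the disc's rim); a yellow line on the plate points to it
- disc: loose blue metal disc, 128 mm across, 10 thick, about 0.3 kg; origin: centre of its underside, z up; notch on its -x side, red peg on its +x side. Turns either way without end on a fixed spindle (1 mm play), easily, no spring; stops when the push stops. Starts level, underside 31 mm above the table, 1.5 mm above the pin; top face 41 mm, peg top 63 mm above the table.
- notch (a point): middle of the notch's mouth: on the rim 64 mm from the disc's centre, at the level of the disc's top face. The notch is about 18 mm wide at the rim and 10 mm deep, so 3 mm free on either side of the pin; a yellow line on the disc points to it
- peg_top (a point): centre of the top of the red drive peg, 12 mm thick, standing 22 mm above the disc's top face, 48 mm from the disc's centre, exactly opposite the notch. Push it sideways to turn the disc
- hub_top (a point): centre of the flat top of the black hub, 36 mm across, 20 mm above the disc's top face: 61 mm above the table at the start, 52 mm when seated. With the notch over the pin, 5 to 10 N here moves the disc 9 mm down to its seat, where it stays; elsewhere the pin blocks it.
- can_1: empty open ribbed tin can, 104 mm across, 121 high; a bystander, origin at the centre of its underside
- can_2: second such can; a bystander, origin at the centre of its underside
- lid: loose tin can lid, 108 mm across, 4 thick, flat on the table; a bystander, origin at the centre of its underside
- seam_micrometer: can-seam micrometer lying flat, 41x114x17 mm; a bystander, origin at the centre of its underside
- stopwatch: round stopwatch lying flat, 63x52x14 mm; a bystander, origin at the centre of its underside
- petri_dish: covered glass petri dish, 70 mm across, 14 high; a bystander, origin at the centre of its underside
- vial_1: white sample vial with cap, 33 mm across, 64 high; a bystander, origin at the centre of its underside
- screwdriver: screwdriver with a red handle, 193 mm long, lying flat; a bystander, origin at the centre of its underside

How it is judged:
By the outcome, as a careful person would: the job done as asked, in the order asked, and still so for the second after the job is handed in, with the robot touching nothing.
It also fails if it takes over 61 s, if anything falls off the work surface, if the arm or the gripper's body presses on something with over 40 N, if the wrist force passes 120 N, or if a joint passes its speed limit or range.

ROBOT

A 6-joint arm with a two-finger parallel gripper is mounted at the origin on a cart in front of the work surface, level with it; the furniture and walls round the work are solid. World frame = base frame: x ahead of the robot, y to its left, z up, the work surface at z = 0. Lengths are in m, angles in rad, forces in N, time in s.
With the tool pointing down it reaches from about 0.4 to 0.825 m from the base axis. Payload 7 kg.
Tool frame: the origin (TCP) lies midway between the tips of the shut fingers; the grasp point (between the pads) lies 19 mm behind it (arm.grip_depth is the distance from the TCP to the grasp point, in m); z points along the fingers, y is the direction in which the jaws open and shut (so a half turn about z gives the same grasp; the last joint's range is limited). The gripper opens to 88 mm and grips with 3 to 60 N. Pads are 19 mm wide; open, the fingers measure 130 mm over their backs; the gripper's body (78 mm by 193 mm) begins 47 mm behind the grasp point.
Start: joints at [-1.048, 0.359, 0.012, 0, -1.224, -0.288], TCP at [0.157, -0.656, 0.227] pointing down, gripper open.
Joint ranges: [-3.07, 3.07], [-1.43, 2.12], [-1.02, 1.25], [-3.03, 1.67], [-3.05, -0], [-3.03, 3.03]. Speed limits (rad/s): [2.39, 2.39, 3.01, 3.14, 3.14, 3.14].

INTERFACE

Orientations are given as [roll, pitch, yaw] about the fixed x, y, z axes, in that order (R = Rz(yaw) Ry(pitch) Rx(roll)).
In Python, from bench import get_state, vision, workorder, arm gives the robot as it stands.
- The arm moves only by the shell command python3 -m inch 'ROWS'. ROWS is JSON, a list of rows, each a list of 7 numbers: the finger opening in m, from 0 to 0.0876, then the shift along the tool's x, y, z in m, then the turn, a rotation vector about the tool's x, y, z in rad. In form: [[fingers, tx, ty, tz, ax, ay, az], ...]. A call has 1 to 10 rows; each row is the pose to reach, as a shift and turn from the pose commanded when the call began, along the tool's axes at that moment; what a row does not reach only later rows make up. A row lasts 1/8 s, in which the tool goes at most 62.5 mm and 10.7 degrees, less where a joint would pass 70% of its speed; a pose out of reach is approached as far as the arm can. A call with a gripper value outside its range is refused whole. The fingers move at their own pace and stop on an object; the grip force is fixed at half the most. Time passes only in rows, so rows that repeat a pose let the fingers close. It gives the time, the measured TCP pose, the force and the opening at its end, in the units of the state.
- get_state(): the state, without advancing time (a new reading comes with each control period).
- vision.snapshot(name): name is "scene" or "top" or "wrist"; returns a dict with "pixels" (480x640x3 uint8, blue, green, red), "depth" (480x640 float32, m along the optical axis (not along the pixel's ray), 0 where there is no reading), "K" (3x3 intrinsics, pixels), "camera_from_world" (4x4, takes a point from world to camera coordinates). Camera axes: x right, y up, looking along -z (the intrinsics and any distortion apply to the point x, -y, -z); pixel columns grow to the right and rows downward; lengths in m; the calibration is good to about 2 mm. A picture is of the moment at which its call begins.
- workorder.hand_in(): hands the job in, once; it reports no verdict.
Trained networks look in a picture, given as the dict that the camera call returned (one of the last four; its "shot" number tells which), for a name from the list of things; names that differ only in an ending like _2 or _b are one class to them, and where a whole thing is asked for, a point or a joint stands for the part that bears it (a point fixed in the world has none). Each returns a list of dicts, best first, with "score" (0 to 1); they miss things now and then, are a little off and sometimes report something else, mostly with a low value. They report only what shows in the picture. A call takes as long as a camera call.
- vision.look_for(target, picture): "position" ([row, column] in pixels, amid what is visible of it).
The state is a dict: "time": time; "joint_pos": joint angles; "joint_vel": joint speeds; "joint_efforts": joint torques, N m; "eef_pos": TCP position; "eef_rot": TCP orientation; "ft_force": force on the tool from outside, world axes, zero at the start; "moment": the same for the moment, N m; "finger_gap": opening from 0.0 (shut) to 1.0 (fully open).
Only numpy, scipy, OpenCV 4.12 (cv2) and the standard library are available. Lean on these libraries where they do the work, as an engineer would, in place of code of your own. Each camera call takes 0.05 s, during which the arm holds its last target. There are 200 camera calls.

## Working session

There is one attempt and no reset: what is moved stays moved. The work goes in short steps, Python scripts to look and compute and a shell command to move; the robot and the scene stay as the last step left them, time stands still between calls to the robot, and variables do not carry over. Pictures are saved under pics/ and viewed, about 8 in all and at most 12, crops included, and the job is handed in when it is done.

```bash
mkdir -p pics; cat > h.py <<'E'
import numpy as np, cv2
from bench import get_state, vision, workorder, arm
def ray(s,rc):
    K=s["K"]; M=np.linalg.inv(s["camera_from_world"])
    r,c=rc; d=np.array([(c-K[0,2])/K[0,0],-(r-K[1,2])/K[1,1],-1.])
    return M[:3,3], M[:3,:3]@d
def atz(s,rc,z):
    o,d=ray(s,rc); return o+d*(z-o[2])/d[2]
def dep(s,rc):
    o,d=ray(s,rc); return o+d*s["depth"][int(rc[0]),int(rc[1])]
def proj(s,p):
    q=s["camera_from_world"]@np.append(p,1); K=s["K"]
    return [K[1,2]+K[1,1]*-q[1]/-q[2], K[0,2]+K[0,0]*q[0]/-q[2]]
Z=dict(stand=.016,key_pin=.0295,notch=.041,peg_top=.063,hub_top=.061,disc=.041,can_1=.121,lid=.004,vial_1=.064,petri_dish=.014,stopwatch=.014,seam_micrometer=.017,screwdriver=.02)
E
python3 - <<'E'
from h import *
np.set_printoptions(precision=4,suppress=True)
st=get_state(); print(st["time"],st["eef_pos"],st["eef_rot"],st["ft_force"])
for n in("top","scene"):
    s=vision.snapshot(n); cv2.imwrite(f"pics/{n}0.png",s["pixels"])
    for t,z in Z.items():
        for d in vision.look_for(t,s)[:2]: print(n,t,round(d["score"],2),np.round(d["position"]),atz(s,d["position"],z),dep(s,d["position"]))
E
```

```text
0.0 [ 0.1569 -0.656   0.2256] [ 3.1399 -0.0001 -2.9069] [-0.0248 -0.5326  0.7051]
top stand 0.8 [284. 298.] [0.5243 0.0445 0.016 ] [0.5237 0.0435 0.0361]
top key_pin 0.62 [282. 302.] [0.5278 0.0311 0.0295] [0.5283 0.0318 0.0128]
top notch 0.66 [272. 280.] [0.5553 0.0885 0.041 ] [0.5543 0.087  0.0596]
top peg_top 0.66 [270. 281.] [0.5612 0.083  0.063 ] [0.5612 0.0829 0.0634]
top peg_top 0.63 [282. 300.] [0.5275 0.0367 0.063 ] [0.5288 0.0386 0.0214]
top hub_top 0.71 [272. 281.] [0.5549 0.0845 0.061 ] [0.555  0.0846 0.0597]
top hub_top 0.51 [193. 350.] [ 0.7591 -0.1003  0.061 ] [ 0.7694 -0.1034  0.0141]
top disc 0.79 [269. 284.] [0.5644 0.0777 0.041 ] [0.5633 0.0762 0.0606]
top disc 0.32 [305. 157.] [0.4786 0.4089 0.041 ] [0.4784 0.4175 0.0158]
top can_1 0.88 [300. 438.] [ 0.4734 -0.3035  0.121 ] [ 0.472  -0.33    0.0116]
top can_1 0.8 [252. 408.] [ 0.5946 -0.2354  0.121 ] [ 0.605  -0.2567  0.0053]
top lid 0.75 [316. 388.] [ 0.4333 -0.1965  0.004 ] [ 0.4331 -0.1969  0.001 ]
top vial_1 0.72 [184. 300.] [0.7856 0.0299 0.064 ] [0.7859 0.03   0.0627]
top petri_dish 0.82 [193. 351.] [ 0.7688
[... 1184 characters left out ...]
0.4966 -0.1527  0.121 ] [ 0.5504 -0.1988  0.0875]
scene can_1 0.6 [234. 272.] [0.6308 0.1254 0.121 ] [0.7818 0.0466 0.0376]
scene lid 0.47 [272. 406.] [ 0.4623 -0.1577  0.004 ] [ 0.4654 -0.1604  0.0017]
scene vial_1 0.85 [234. 273.] [0.7345 0.0692 0.064 ] [0.7811 0.0448 0.0383]
scene petri_dish 0.68 [231. 322.] [ 0.7599 -0.1006  0.014 ] [ 0.7609 -0.1013  0.0134]
scene stopwatch 0.59 [318. 174.] [0.5821 0.4042 0.014 ] [0.5883 0.4023 0.0098]
scene seam_micrometer 0.72 [351. 183.] [0.453  0.4346 0.017 ] [0.4561 0.4337 0.0147]
scene seam_micrometer 0.34 [319. 171.] [0.5779 0.412  0.017 ] [0.5848 0.41   0.0123]
scene screwdriver 0.68 [250. 498.] [ 0.3934 -0.4064  0.02  ] [ 0.3957 -0.4092  0.0182]
```

View pics/top0.png

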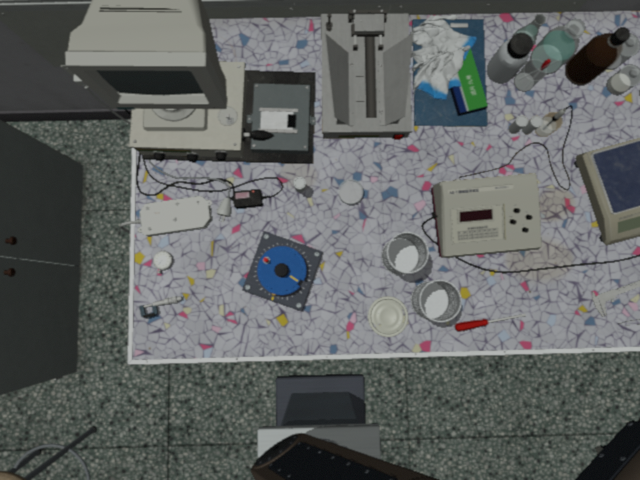

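View pics/scene0.png

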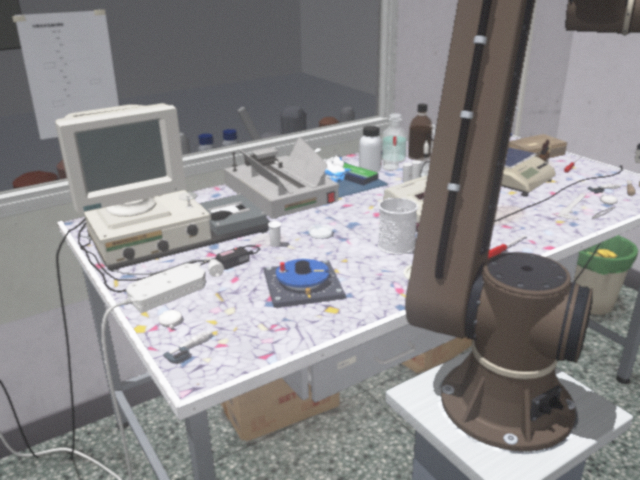

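The top view shows the stand at (271,282), the red peg near (260,267) and the disc's yellow line near (278,295). The pin needs a zoom.

```bash
python3 - <<'E'
from h import *
s=vision.snapshot("top"); 
c=s["pixels"][225:315,235:335]; c=cv2.resize(c,None,fx=6,fy=6,interpolation=cv2.INTER_CUBIC); cv2.imwrite("pics/crop1.png",c)
E
```

```text
(no output)
```

View pics/crop1.png

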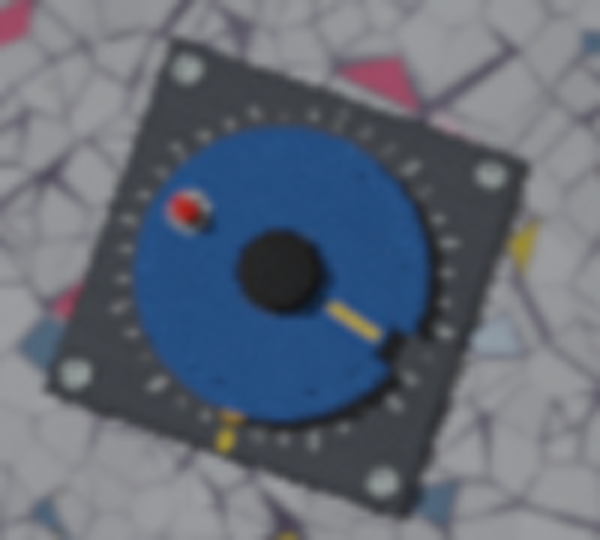

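```bash
cat >> h.py <<'E'
from scipy.spatial.transform import Rotation as R
np.set_printoptions(precision=4,suppress=True)
def to(p,yaw_deg,st=None):
    """tool shift+turn from measured pose to p, pointing down with yaw"""
    st=st or get_state(); r=R.from_euler("xyz",st["eef_rot"]); g=R.from_euler("xyz",[np.pi,0,np.radians(yaw_deg)])
    return np.r_[r.inv().apply(np.array(p)-st["eef_pos"]),(r.inv()*g).as_rotvec()].round(4)
E
python3 - <<'E'
from h import *
s=vision.snapshot("top")
g=lambda x,y,z: atz(s,[225+(y+.5)/6-.5,235+(x+.5)/6-.5],z)
H=g(280,271,.061);P=g(183,209,.063);N=g(397,347,.041);K=g(231,418,.0295)
C=np.mean([g(187,69,.018),g(491,175,.018),g(382,483,.018),g(76,374,.018)],0)
for n,q in zip("HPNK",(H,P,N,K)): d=q-C; print(n,q,np.hypot(*d[:2]),np.degrees(np.arctan2(d[1],d[0])))
print("C",C); print(to([.5,-.3,.226],-166.6),to([.55,.08,.226],-123))
E
```

```text
H [0.5607 0.0835 0.061 ] 0.0020173376042786476 -119.62819741640276
P [0.5883 0.1246 0.063 ] 0.04750187685287786 55.97420464750304
N [0.5275 0.0347 0.041 ] 0.0610361274024582 -124.09155047011521
K [0.4986 0.1085 0.0295] 0.06724350939786836 159.7613359333138
C [0.5617 0.0853 0.018 ]
[-0.4165  0.2669  0.0006 -0.     -0.      0.0009] [-0.5535  0.6248  0.0005 -0.     -0.     -0.76  ]
```

```bash
python3 -m inch '[[0.03,-0.41,0.267,0,0,0,0],[0.03,-0.41,0.267,0,0,0,0],[0.03,-0.41,0.267,0,0,0,0],[0.03,-0.41,0.267,0,0,0,0],[0.03,-0.41,0.267,0,0,0,0],[0.03,-0.41,0.267,0,0,0,0],[0.03,-0.41,0.267,0,0,0,0],[0.03,-0.41,0.267,0,0,0,0],[0.03,-0.41,0.267,0,0,0,0]]'
python3 -c "
from h import *
print(to([.56,.08,.226],-124),get_state()['joint_pos'])"
```

```text
time: 2.62
eef_pos: [0.4959, -0.2989, 0.2265]
eef_rot: [-3.142, 0.0, -2.903]
ft_force: [-0.4, 0.2, 0.8]
finger_gap: 0.343
[-0.1519  0.353   0.0006 -0.0002  0.0004 -0.7385] [-0.205   0.2017 -0.2055 -0.0001 -1.1631 -1.1269]
```

```bash
python3 -m inch '[[0.03,-0.152,0.353,0,0,0,-0.74],[0.03,-0.152,0.353,0,0,0,-0.74],[0.03,-0.152,0.353,0,0,0,-0.74],[0.03,-0.152,0.353,0,0,0,-0.74],[0.03,-0.152,0.353,0,0,0,-0.74],[0.03,-0.152,0.353,0,0,0,-0.74],[0.03,-0.152,0.353,0,0,0,-0.74],[0.03,-0.152,0.353,0,0,0,-0.74],[0.03,-0.152,0.353,0,0,0,-0.74]]'
python3 - <<'E'
from h import *
s=vision.snapshot("wrist"); cv2.imwrite("pics/w1.png",s["pixels"])
for t in("key_pin","notch","peg_top","hub_top"):
    for d in vision.look_for(t,s)[:2]: print(t,round(d["score"],2),np.round(d["position"]),atz(s,d["position"],Z[t]))
E
```

```text
time: 3.75
eef_pos: [0.5591, 0.0759, 0.2266]
eef_rot: [3.142, -0.0, -2.168]
ft_force: [0.3, 0.1, 0.3]
finger_gap: 0.337
key_pin 0.77 [174. 324.] [0.5295 0.0449 0.0295]
notch 0.69 [232. 323.] [0.5608 0.0886 0.041 ]
notch 0.16 [  7. 101.] [ 0.6057 -0.1728  0.041 ]
peg_top 0.77 [231. 322.] [0.5582 0.0829 0.063 ]
hub_top 0.83 [227. 324.] [0.5548 0.0816 0.061 ]
```

View pics/w1.png

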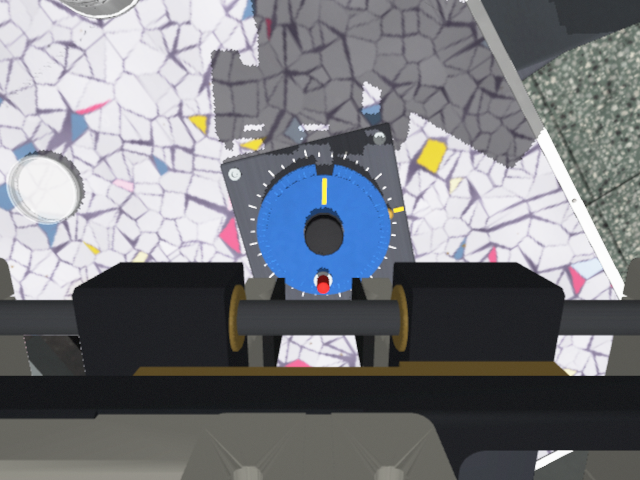

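Wrist view: hub top at (row 235, col 323), peg top at (286,323), notch at about (167,324), and the pin and its yellow line at about (211,396). The peg lies in line with the jaws' middle.

```bash
python3 - <<'E'
from h import *
s=vision.snapshot("wrist")
H=atz(s,[235,323],.061)
for n,q in dict(peg=atz(s,[286,323],.063),notch=atz(s,[167,324],.041),pin=atz(s,[212,393],.0295)).items():
    d=q-H; print(n,q,np.hypot(*d[:2]),np.degrees(np.arctan2(d[1],d[0])))
sc=[atz(s,p,.018) for p in([174,235],[138,380])]; print("H",H,sc)
c=np.array([.561,.084]);a=np.radians(56)
p=c+.048*np.array([np.cos(a),np.sin(a)]); print(p,to([*p,.10],-124),to([*p,.05],-124))
E
```

```text
peg [0.5872 0.1271 0.063 ] 0.04798244583695633 55.93111465776898
notch [0.5262 0.0391 0.041 ] 0.05907830548185714 -125.17502067320373
pin [0.4949 0.1128 0.0295] 0.07014689980137893 158.70042400882886
H [0.5603 0.0873 0.061 ] [array([ 0.6023, -0.0033,  0.018 ]), array([0.4671, 0.0477, 0.018 ])]
[0.5878 0.1238] [-0.0551  0.003   0.1267 -0.0001  0.0003 -0.0037] [-0.0551  0.003   0.1767 -0.0001  0.0003 -0.0037]
```

```bash
python3 -m inch '[[0.032,-0.057,0.004,0.0,0,0,0],[0.032,-0.057,0.004,0.06,0,0,0],[0.032,-0.057,0.004,0.11,0,0,0],[0.032,-0.057,0.004,0.14,0,0,0],[0.032,-0.057,0.004,0.16,0,0,0],[0.032,-0.057,0.004,0.175,0,0,0],[0.032,-0.057,0.004,0.175,0,0,0]]'
cat >> h.py <<'E'
C=np.array([.561,.086])
def arc(a,r=.048,z=.050):
    return to([*(C+r*np.array([np.cos(np.radians(a)),np.sin(np.radians(a))])),z],a-180)
E
python3 - <<'E'
from h import *
for a in (56,48,40,32,24,16,8,0,-8): print(a,arc(a))
s=vision.snapshot("scene"); cv2.imwrite("pics/s2.png",cv2.resize(s["pixels"][200:340,220:400],None,fx=4,fy=4,interpolation=cv2.INTER_CUBIC))
E
```

```text
time: 4.92
eef_pos: [0.5875, 0.1262, 0.0507]
eef_rot: [3.141, -0.002, -2.167]
ft_force: [-0.4, -0.2, 0.5]
finger_gap: 0.366
56 [ 0.0002 -0.0005  0.0007  0.0009 -0.0017 -0.0029]
48 [ 0.0007 -0.0072  0.0007  0.0008 -0.0017  0.1367]
40 [ 0.002  -0.0137  0.0007  0.0006 -0.0018  0.2764]
32 [ 0.0043 -0.02    0.0007  0.0005 -0.0018  0.416 ]
24 [ 0.0074 -0.026   0.0007  0.0004 -0.0018  0.5556]
16 [ 0.0113 -0.0314  0.0007  0.0003 -0.0019  0.6952]
8 [ 0.016  -0.0362  0.0007  0.0001 -0.0019  0.8349]
0 [ 0.0212 -0.0404  0.0007 -0.     -0.0019  0.9745]
-8 [ 0.027  -0.0437  0.0007 -0.0001 -0.002   1.1141]
```

View pics/s2.png

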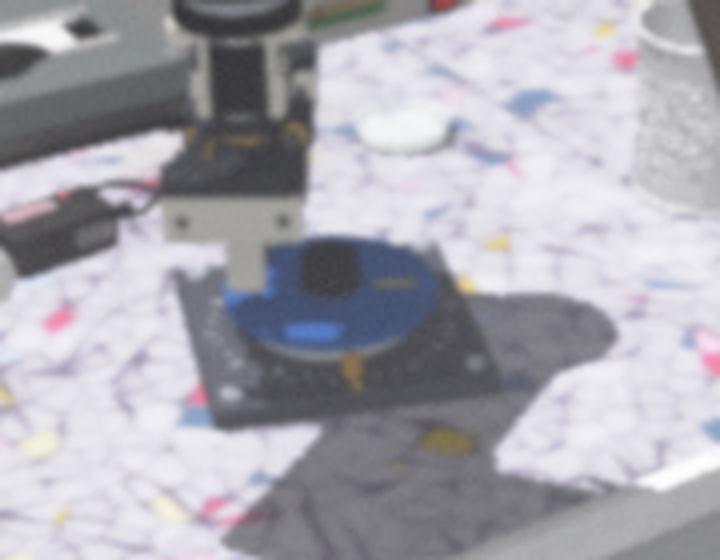

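The peg is hidden between the fingers, and the tips are just above the disc with no contact force. I'll turn along the arc now.

```bash
python3 -m inch '[[0.032,0.0005,-0.0067,0,0,0,0.14],[0.032,0.002,-0.0132,0,0,0,0.28],[0.032,0.004,-0.0195,0,0,0,0.42],[0.032,0.0072,-0.0255,0,0,0,0.56],[0.032,0.011,-0.031,0,0,0,0.70],[0.032,0.0158,-0.0357,0,0,0,0.84],[0.032,0.021,-0.04,0,0,0,0.98],[0.032,0.027,-0.0433,0,0,0,1.117],[0.02,0.027,-0.0433,0,0,0,1.117],[0.02,0.027,-0.0433,0,0,0,1.117]]'
python3 - <<'E'
from h import *
for a in (-8,-12,-16,-20,-22): print(a,arc(a))
s=vision.snapshot("wrist"); cv2.imwrite("pics/w3.png",s["pixels"])
E
```

```text
time: 6.22
eef_pos: [0.6101, 0.0808, 0.0528]
eef_rot: [3.14, 0.003, 3.003]
ft_force: [2.2, 3.0, 2.1]
finger_gap: 0.243
-8 [ 0.0013 -0.0017  0.0028  0.0016  0.0028  0.0008]
-12 [ 0.0015 -0.005   0.0028  0.0017  0.0027  0.0706]
-16 [ 0.0018 -0.0084  0.0028  0.0018  0.0027  0.1404]
-20 [ 0.0024 -0.0117  0.0028  0.0019  0.0026  0.2102]
-22 [ 0.0028 -0.0133  0.0028  0.0019  0.0026  0.2451]
```

View pics/w3.png

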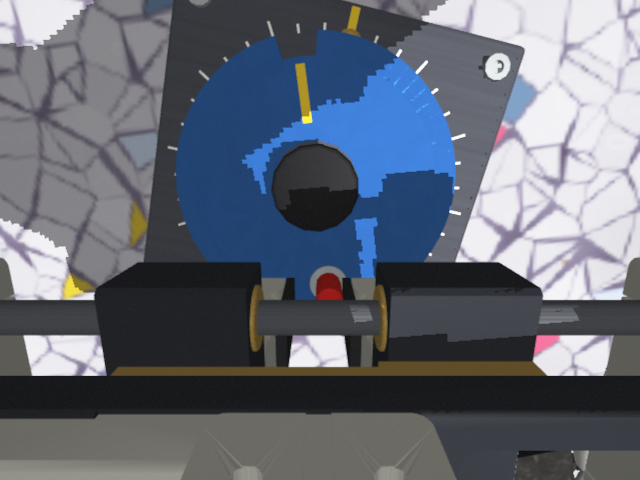

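The notch mouth is at about (40,297), the pin at about (32,352) and the hub at (187,315), so about 20° still to go.

```bash
python3 - <<'E'
from h import *
s=vision.snapshot("wrist"); im=s["pixels"].astype(int)
H=atz(s,[187,315],.061); print("H",H)
# yellow masks
hsv=cv2.cvtColor(s["pixels"],cv2.COLOR_BGR2HSV); m=cv2.inRange(hsv,(20,110,90),(35,255,255)); 
n,l,st,ce=cv2.connectedComponentsWithStats(m)
for i in range(1,n):
    if st[i,4]>60 and st[i,1]<240: print(st[i],ce[i])
for n,rc,z in(("notch",[45,297],.041),("pin",[32,352],.0295),("linein",[120,307],.041),("lineout",[65,301],.041),("plate line out",[8,355],.016)):
    q=atz(s,rc,z)[:2]
    for c in(C,H[:2]): d=q-c; print(n,q,np.hypot(*d),np.degrees(np.arctan2(d[1],d[0])))
E
```

```text
H [0.5591 0.0879 0.061 ]
[343   5  18  31 278] [352.8165  19.9029]
[296  63  16  60 532] [303.4455  92.3891]
[131 203  16  43 391] [137.0588 223.9437]
notch [0.5017 0.0883] 0.05931828912557253 177.759083331227
notch [0.5017 0.0883] 0.05739176005076522 179.54485731501646
pin [0.497 0.113] 0.06944075465743117 157.08772004577597
pin [0.497 0.113] 0.0669880492777241 157.9288796461181
linein [0.5318 0.0881] 0.029313154254182232 175.88602331785273
linein [0.5318 0.0881] 0.02735569507894464 179.49853504373868
lineout [0.5095 0.0888] 0.051533853283625225 176.8614275121894
lineout [0.5095 0.0888] 0.04958283415263993 178.89290350726608
plate line out [0.4836 0.1173] 0.08343269360319208 157.99848286745737
plate line out [0.4836 0.1173] 0.08099516467837861 158.72174045207274
```

```bash
python3 -m inch '[[0.02,0.0005,-0.0067,0,0,0,0.14],[0.02,0.0014,-0.0115,0,0,0,0.24],[0.02,0.0021,-0.014,0,0,0,0.297],[0.02,0.0021,-0.014,0,0,0,0.297]]'
cat > ang.py <<'E'
from h import *
import sys
st=get_state(); print(st["eef_pos"],np.degrees(st["eef_rot"]),st["ft_force"])
s=vision.snapshot("wrist"); cv2.imwrite(sys.argv[1],s["pixels"])
hsv=cv2.cvtColor(s["pixels"],cv2.COLOR_BGR2HSV); m=cv2.inRange(hsv,(20,110,90),(35,255,255))
n,l,S,ce=cv2.connectedComponentsWithStats(m)
for i in range(1,n):
    if S[i,4]<100: continue
    ys,xs=np.nonzero(l==i)
    for z in(.016,.041):
        P=np.array([atz(s,p,z)[:2] for p in zip(ys,xs)]); e=P.mean(0)-[.5595,.0875]
        u=np.linalg.svd(P-P.mean(0),full_matrices=False)[2][0]
        print(i,z,ce[i],"r",np.hypot(*e),"ang",np.degrees(np.arctan2(e[1],e[0])),"dir",np.degrees(np.arctan2(u[1],u[0]))%180)
E
python3 ang.py pics/w4.png
```

```text
time: 6.82
eef_pos: [0.6053, 0.0668, 0.0521]
eef_rot: [3.141, 0.001, 2.704]
ft_force: [2.1, 1.6, 1.4]
finger_gap: 0.23
[0.6053 0.0668 0.0521] [179.9497   0.0596 154.9369] [2.056  1.5519 1.3725]
1 0.016 [305.9113  33.1864] r 0.06967710219181082 ang 158.38913970415368 dir 158.966032145889
1 0.041 [305.9113  33.1864] r 0.0627723529971966 ang 158.12885407450358 dir 158.96603214588905
2 0.016 [305.6187  93.6   ] r 0.04294294570799609 ang 161.01934884049686 dir 160.93311075037522
2 0.041 [305.6187  93.6   ] r 0.03946127658107784 ang 160.46895297189164 dir 160.93311075037522
4 0.016 [255.8727 318.6957] r 0.08494032748889545 ang -48.66859062277052 dir 151.31878281496375
4 0.041 [255.8727 318.6957] r 0.07206505391942498 ang -49.20912772142437 dir 151.31878281496373
5 0.016 [380.1844 318.9312] r 0.08641792268652912 ang 0.3816282256039745 dir 158.40731803862985
5 0.041 [380.1844 318.9312] r 0.07351793084805469 ang 1.1868524137762617 dir 158.40731803862985
6 0.016 [355.6343 369.4527] r 0.11307334952779537 ang -12.884090593173585 dir 65.52403880482947
6 0.041 [355.6343 369.4527] r 0.09655174921422384 ang -12.53199678979318 dir 65.52403880482947
```

View pics/w4.png

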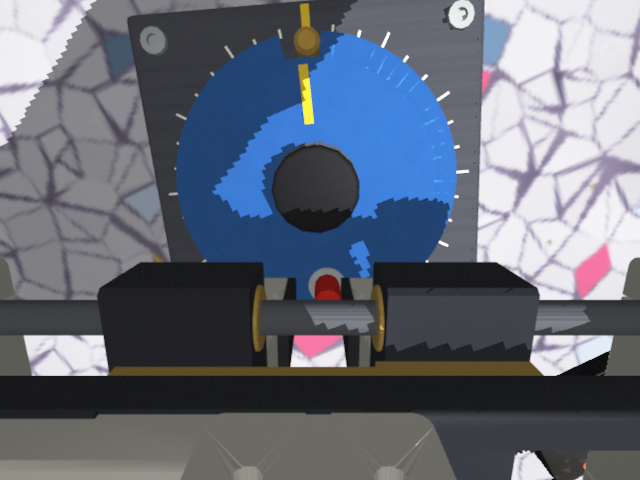

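The pin (40,306) shows inside the notch, slightly right of its middle. Line directions are 160.9° for the disc and 159.0° for the plate, so about 2° more is needed.

```bash
python3 -m inch '[[0.02,0,-0.0017,0,0,0,0.035],[0.02,0,-0.0017,0,0,0,0.035],[0.02,0,-0.0017,0,0,0,0.035]]'
python3 ang.py pics/w5.png | head -5
```

```text
time: 7.25
eef_pos: [0.604, 0.0649, 0.0515]
eef_rot: [-3.142, 0.0, 2.668]
ft_force: [2.5, 1.2, 1.5]
finger_gap: 0.226
[0.604  0.0649 0.0515] [-179.997     0.0023  152.8615] [2.5032 1.1816 1.4907]
1 0.016 [301.5587  34.6077] r 0.06962701468802643 ang 158.40613716615908 dir 158.43204981507202
1 0.041 [301.5587  34.6077] r 0.06273984199629945 ang 158.10974918273766 dir 158.43204981507202
2 0.016 [307.8893  94.0863] r 0.04306126140487457 ang 158.06010154168442 dir 158.50929684278918
2 0.041 [307.8893  94.0863] r 0.03959941312857087 ang 157.60872748596455 dir 158.50929684278915
```

Aligned (158.4° and 158.5°). Now open, rise and look.

```bash
python3 -m inch '[[0.036,0,0,0,0,0,0],[0.036,0,0,0,0,0,0],[0.036,0,0,0,0,0,0],[0.036,0,0,-0.03,0,0,0],[0.036,0,0,-0.06,0,0,0],[0.0,0,0,-0.08,0,0,0],[0.0,0,0,-0.08,0,0,0],[0.0,0,0,-0.08,0,0,0]]'
python3 ang.py pics/w6.png | head -5
python3 -c "
from h import *
print(to([.5603,.0868,.085],153),to([.5603,.0868,.0605],153))"
```

```text
time: 8.3
eef_pos: [0.6033, 0.0648, 0.1308]
eef_rot: [-3.141, -0.001, 2.667]
ft_force: [0.4, 0.5, -0.7]
finger_gap: 0.131
[0.6033 0.0648 0.1308] [-179.9616   -0.0562  152.8158] [ 0.4085  0.4534 -0.6583]
1 0.016 [238.5407   8.5321] r 0.11895133717423693 ang 178.54641343647458 dir 57.49422719405318
1 0.041 [238.5407   8.5321] r 0.10942546283817825 ang 178.17270368654079 dir 57.49422719405317
2 0.016 [307.4195  72.1873] r 0.06878840797866548 ang 158.34401459625357 dir 159.13645147300153
2 0.041 [307.4195  72.1873] r 0.06401215329695897 ang 158.16242771046217 dir 159.13645147300153
[ 0.0482  0.0001  0.0456 -0.0011 -0.0013 -0.0032] [ 0.0482  0.0001  0.0701 -0.0011 -0.0013 -0.0032]
```

View pics/w6.png

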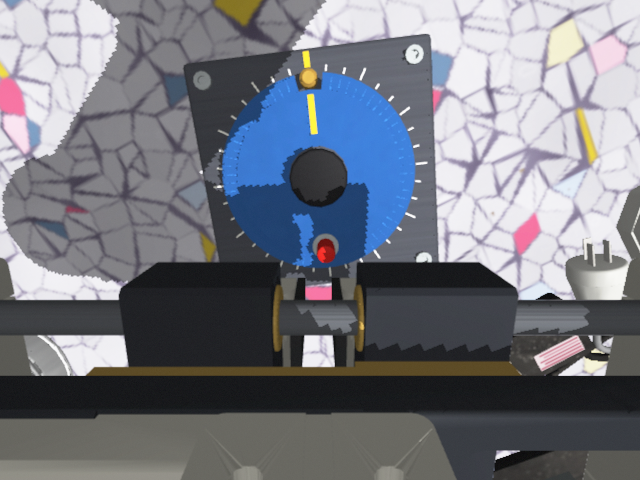

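The pin (78,308) is centred in the notch and the disc is still level. Now over the hub and down.

```bash
python3 -m inch '[[0,0.048,0,0,0,0,0],[0,0.048,0,0.03,0,0,0],[0,0.048,0,0.05,0,0,0],[0,0.048,0,0.06,0,0,0],[0,0.048,0,0.066,0,0,0],[0,0.048,0,0.069,0,0,0],[0,0.048,0,0.071,0,0,0],[0,0.048,0,0.071,0,0,0]]'
```

```text
time: 9.35
eef_pos: [0.5615, 0.087, 0.061]
eef_rot: [3.141, 0.0, 2.667]
ft_force: [0.0, 0.1, 0.9]
finger_gap: 0.004
```

```bash
python3 -m inch '[[0,0,0,0.002,0,0,0],[0,0,0,0.004,0,0,0],[0,0,0,0.006,0,0,0],[0,0,0,0.006,0,0,0]]'
```

```text
time: 9.85
eef_pos: [0.5618, 0.087, 0.0555]
eef_rot: [3.141, 0.001, 2.668]
ft_force: [-0.9, 0.1, 6.6]
finger_gap: 0.002
```

Sliding down at 6.6 N.

```bash
python3 -m inch '[[0,0,0,0.002,0,0,0],[0,0,0,0.004,0,0,0],[0,0,0,0.005,0,0,0],[0,0,0,0.006,0,0,0],[0,0,0,0.006,0,0,0]]'
```

```text
time: 10.48
eef_pos: [0.5619, 0.087, 0.0521]
eef_rot: [3.14, 0.002, 2.669]
ft_force: [-10.6, 0.5, 30.6]
finger_gap: 0.007
```

The height is 0.052 m and the force has risen sharply, which means it is seated. Now back off and check.

```bash
python3 -m inch '[[0,0,0,-0.006,0,0,0],[0,0,0,-0.02,0,0,0],[0,0,0,-0.06,0,0,0],[0,-0.04,0,-0.12,0,0,0],[0,-0.04,0,-0.12,0,0,0],[0,-0.04,0,-0.12,0,0,0]]'
python3 ang.py pics/w7.png | head -1
python3 - <<'E'
from h import *
s=vision.snapshot("wrist"); c=np.array([.5603,.0868])
D=s["depth"]
for r,z in((.01,.052),(.03,.032),(.055,.032)):
    for a in range(0,360,30):
        q=np.r_[c+r*np.array([np.cos(np.radians(a)),np.sin(np.radians(a))]),z]; u=proj(s,q)
        if 0<=u[0]<255 and 0<=u[1]<640: print(r,a,round(float(dep(s,np.round(u))[2]),4),end="; ")
    print()
E
```

```text
time: 11.22
eef_pos: [0.597, 0.0684, 0.169]
eef_rot: [3.141, 0.0, 2.666]
ft_force: [-1.5, 0.2, -0.2]
finger_gap: 0.004
[0.597  0.0684 0.169 ] [179.9427   0.0198 152.771 ] [-1.4861  0.2305 -0.1908]
0.01 0 0.0522; 0.01 30 0.0527; 0.01 60 0.0533; 0.01 90 0.0519; 0.01 120 0.0531; 0.01 150 0.0511; 0.01 180 0.0521; 0.01 210 0.0516; 0.01 240 0.0517; 0.01 270 0.0523; 0.01 300 0.0518; 0.01 330 0.0532; 
0.03 0 0.0324; 0.03 30 0.0325; 0.03 60 0.0321; 0.03 90 0.0312; 0.03 120 0.0321; 0.03 150 0.0324; 0.03 180 0.0314; 0.03 210 0.0323; 0.03 240 0.0322; 0.03 270 0.032; 0.03 300 0.0314; 0.03 330 0.0322; 
0.055 0 0.0324; 0.055 30 0.0311; 0.055 60 0.0335; 0.055 90 0.0323; 0.055 120 0.0318; 0.055 150 0.0168; 0.055 180 0.0313; 0.055 210 0.0315; 0.055 240 0.0314; 0.055 270 0.0321; 0.055 300 0.0309; 0.055 330 0.0317;
```

View pics/w7.png

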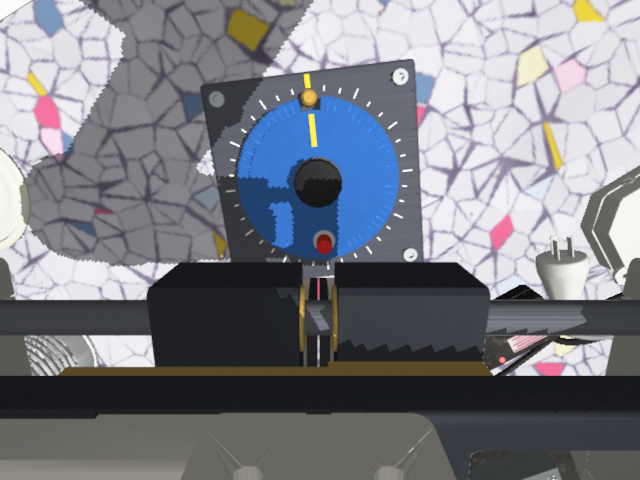

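The disc is seated and level: hub top about 52 mm, disc top about 32 mm all round. The pin (98,309) is in the notch and the hand is clear, at z = 0.169 m.

```bash
python3 -c "
from bench import workorder; print(workorder.hand_in())"
```

```text
the job is handed in; nothing more can be done
None
```

I turned the disc about 77° clockwise by pushing the red peg with the fingertips, until the notch was over the brass pin. I then pressed the hub down with shut fingers until the disc seated, lifted the hand clear and handed the job in at about 11 s of robot time.

- **Alignment before pressing:** the disc's yellow line was at 158.5° and the plate's at 158.4°.
- **Pressing:** the disc slid down at about 7 N. The force rose to about 31 N downward (11 N sideways) when it stopped, with the fingertips at 52 mm.
- **After pressing:** the depth image gave the hub top at 51–53 mm. The disc top was at 31–33.5 mm all round, which is level within camera noise. The pin was visible in the notch, and the TCP was 169 mm above the table.

I did not re-measure the other things on the table after the job; every move I made stayed above them or over the stand. No check failed. The only disagreement was 2–3 mm between the top and wrist cameras on where the stand's centre is. I used values in between.

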